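# Find the 12 mm coaster by feel and seat it in its caddy

## Task

Three alike stoneware coasters stand in the drying stand; pinch them to feel how thick they are and find the one that is 12 mm thick. Lift it out, feel for the slot of the wooden caddy with its lower edge, and lower it gently, without forcing or dropping it, until it stands fully home on the ledges in the slot, then let go. Leave the other two coasters standing in the drying stand and do not knock the bowl, mug or jam jar about.

Things in the scene. Friction and masses are not known exactly. Their poses are not given: they have to be found in the camera images.
- stand: drying stand, fixed: pale wooden foot board 100 x 236 x 8 mm (x, y, z). Origin: centre of its underside, on the table. Three grooves run along its x axis at y = -70, 0 and +70 mm; groove floor 8 mm above the origin, 19 mm wide between ribs 18 mm high. A coaster stands on edge in each.
- coaster_a: white stoneware coaster with ochre flowers, a flat plate 80 x 80 mm standing on edge, 0.1 to 0.3 kg. Origin: middle of its lower edge; z up (80 mm to the top), x along its width, y through its thickness. The three coasters are 8, 12 and 15 mm thick in unknown order and look alike: pinch each over its faces from above to tell. Fragile: do not press it on anything with 35 N or more.
- coaster_b: another of the three coasters, as coaster_a; its thickness (8, 12 or 15 mm) is not told
- coaster_c: another of the three coasters, as coaster_a; its thickness (8, 12 or 15 mm) is not told
- caddy: coaster caddy, fixed: low wooden frame 124 x 124 mm, rim 26 mm high, around a pale slotted block 106 x 72 mm (x, y), flat top 48 mm above the table. Origin: centre of the frame's underside. One slot, central in x: 87 mm long along x, 13.6 mm wide along y down to ledges 30 mm deep (18 mm above the origin) for the 12 mm coaster; 9.2 mm wide below, so a thinner one sinks too far.
- bowl: white cereal bowl, 144 mm across, 50 mm high, loose. Origin: centre of its underside
- mug: blue mug, 80 mm across, 90 mm high, loose. Origin: centre of its underside
- jam: amber jam jar with a red lid, 64 mm across, 90 mm high, loose. Origin: centre of its underside
- caddy_mid (a point): point over the middle of the caddy's frame at the height of the block's top (48 mm above the caddy's origin). NOT the slot: the block sits tight (it does not give under light pushes) with its slot's middle anywhere up to 16 mm to either side of this point along the caddy's y. Feel for the slot by sliding the coaster's edge over the block's flat top, or look for it.

How it is judged (in metres and radians):
On the way:
1. a coaster is lifted clear of the drying stand (z of any of coaster_a, coaster_b, coaster_c in the frame of stand above 0.04 m), for 0.1 s.
At the end, for the whole second after the job is handed in: One coaster stands in the caddy's slot resting on its ledges (lower edge 14.5 to 21.5 mm above the table, which only the 12 mm one can do), within 6 degrees of upright, in line with the slot, released and at rest; the other two stand on edge in the drying stand's grooves (leaning a little is fine) (((z of coaster_a in the frame of caddy between 0.0145 and 0.0215 m and horizontal distance between coaster_a and caddy below 0.022 m and angle between coaster_a's own z axis and vertical below 0.1 rad and angle between the y axis of coaster_a and the y axis of caddy, either way round below 0.12 rad and linear speed of coaster_a below 0.02 m/s and z of each of coaster_b, coaster_c in the frame of stand below 0.016 m and horizontal distance between each of coaster_b, coaster_c and stand below 0.1 m and angle between each of coaster_b, coaster_c's own z axis and vertical below 0.7 rad) or (z of coaster_b in the frame of caddy between 0.0145 and 0.0215 m and horizontal distance between coaster_b and caddy below 0.022 m and angle between coaster_b's own z axis and vertical below 0.1 rad and angle between the y axis of coaster_b and the y axis of caddy, either way round below 0.12 rad and linear speed of coaster_b below 0.02 m/s and z of each of coaster_a, coaster_c in the frame of stand below 0.016 m and horizontal distance between each of coaster_a, coaster_c and stand below 0.1 m and angle between each of coaster_a, coaster_c's own z axis and vertical below 0.7 rad) or (z of coaster_c in the frame of caddy between 0.0145 and 0.0215 m and horizontal distance between coaster_c and caddy below 0.022 m and angle between coaster_c's own z axis and vertical below 0.1 rad and angle between the y axis of coaster_c and the y axis of caddy, either way round below 0.12 rad and linear speed of coaster_c below 0.02 m/s and z of each of coaster_a, coaster_b in the frame of stand below 0.016 m and horizontal distance between each of coaster_a, coaster_b and stand below 0.1 m and angle between each of coaster_a, coaster_b's own z axis and vertical below 0.7 rad))); the robot touches nothing.
It fails at once if a coaster is pressed on the caddy with 35 N or more (contact force between any of coaster_a, coaster_b, coaster_c and caddy above 35 N).
It fails at once if a coaster is dropped into the slot (falls faster than 0.45 m/s inside it) ((horizontal distance between coaster_a and caddy below 0.035 m and z of coaster_a in the frame of caddy below 0.047 m and linear speed of coaster_a above 0.45 m/s) or (horizontal distance between coaster_b and caddy below 0.035 m and z of coaster_b in the frame of caddy below 0.047 m and linear speed of coaster_b above 0.45 m/s) or (horizontal distance between coaster_c and caddy below 0.035 m and z of coaster_c in the frame of caddy below 0.047 m and linear speed of coaster_c above 0.45 m/s)).
It fails at once if bowl, mug or jam jar is pushed more than 30 mm (distance of any of bowl, mug, jam from where it was at the start of the episode above 0.03 m).
It also fails if it takes over 72 s, if anything falls off the work surface, if the arm or the gripper's body presses on something with over 40 N, if the wrist force passes 120 N, or if a joint passes its speed limit or range.

## Robot

A 6-joint arm with a two-finger parallel gripper is mounted at the origin on the work surface. World frame = base frame: x ahead of the robot, y to its left, z up, the work surface at z = 0. Lengths are in mm, angles in rad, forces in N, time in s.
With the tool pointing down it reaches from about 350 to 975 mm from the base axis. Payload 7.1 kg.
Tool frame: the origin (TCP) lies midway between the tips of the shut fingers; the grasp point (between the pads) lies 19 mm behind it (ctrl.grasp_offset is the distance from the TCP to the grasp point, in mm); z points along the fingers, y is the line along which they close (so a half turn about z gives the same grasp; the last joint's range is limited). The gripper opens to 88 mm and grips with 3 to 60 N. Pads are 20 mm wide; open, the fingers measure 115 mm over their backs; the gripper's body (75 mm by 178 mm) begins 61 mm behind the grasp point.
Start: joints at [-1.349, 0.423, 1.63, -0, 1.089, -0.019], TCP at [149.069, -606.946, 183.575] pointing down, gripper open.
Joint ranges: [-3, 3], [-0.9, 2.11], [0.09, 2.58], [-1.31, 4.45], [0.11, 2.69], [-2.54, 2.54]. Speed limits (rad/s): [2.39, 2.39, 3.01, 3.14, 3.14, 3.14].

## Interface

Orientations are given as a rotation vector (axis times angle).
In Python, from workcell import ctrl gives the robot as it stands. The module is installed in compiled form; this text tells all that it offers.
- The arm moves only by the tool servo_tool, never from a script. Its argument "rows" is a list of rows, each a list of 7 numbers: the turn, a rotation vector about the tool's x, y, z as a fraction of full scale, then the shift along the tool's x, y, z as a fraction of full scale, then the finger opening in mm, from 0 to 87.8. A call has 1 to 10 rows; each row is the pose to reach, as a shift and turn from the pose commanded when the call began, along the tool's axes at that moment; what a row does not reach only later rows make up. Full scale, the value 1, is 20 cm for a shift and 1.5 rad for a turn. A row lasts 1/8 s, in which the tool goes at most 62.5 mm and 10.7 degrees, less where a joint would pass 70% of its speed; a pose out of reach is approached as far as the arm can. A call with a number of a shift or a turn outside -1 to 1 is refused whole. A call with a gripper value outside its range is refused whole. The fingers move at their own pace and stop on an object; the grip force is fixed at half the most. Time passes only in rows, so rows that repeat a pose let the fingers close. It gives the time, the measured TCP pose, the force, the opening and the grip force at its end, in the units of the state.
- ctrl.get_obs(): the state, without advancing time (a new reading comes with each control period).
- ctrl.get_image(name): name is "side" or "top"; returns (picture, depth): 420x560x3 uint8, red, green, blue; 420x560 float32, mm along the optical axis (not along the pixel's ray), 0 where there is no reading.
- ctrl.camera_info(name): a dict with "intrinsics" (3x3 intrinsics, pixels), "R" (3x3) and "t" (3): a world point X has camera coordinates R X + t. Camera axes: x right, y down, z forward; pixel columns grow to the right and rows downward; lengths in mm; the calibration is good to about 2 mm. A picture is of the moment at which its call begins. camera_info takes no time and is no camera call.
- ctrl.close_job(): hands the job in; it is judged then, once.
The state is a dict: "t": time; "qpos": joint angles; "qvel": joint speeds; "joint_torque": joint torques, N m; "ee_pos": TCP position; "orientation": TCP orientation; "ft_force": force on the tool from outside, world axes, zero at the start; "moment": the same for the moment, N m; "width": finger opening in mm; "grasp_force": force on a finger pad.
Only numpy, scipy, OpenCV 4.12 (cv2) and the standard library are available. Lean on these libraries where they do the work, as an engineer would, in place of code of your own. Each camera call takes 0.05 s, during which the arm holds its last target. There are 200 camera calls.

## Working session

There is one attempt and no reset: what is moved stays moved. The work goes in short steps, Python scripts to look and compute and a tool call to move; the robot and the scene stay as the last step left them, time stands still between calls to the robot, and variables do not carry over. Pictures are saved under pics/ and viewed, at most 10 in all, crops included, and the job is handed in when it is done.

Besides the shell and the picture viewer there is one more tool, called after "Emit:" as a command line: name --pt "numbers of a row" for each row, then --argument value for the rest. servo_tool: Moves the arm, as the interface text tells. Its arguments: {"type":"object","properties":{"rows":{"type":"array","items":{"type":"array","items":{"type":"number"}}}},"required":["rows"]}

```bash
mkdir -p pics; python3 - <<'E'
from workcell import ctrl
import cv2,numpy as np
o=ctrl.get_obs();print({k:np.round(v,3) for k,v in o.items()})
for n in("top","side"):
    p,d=ctrl.get_image(n);cv2.imwrite(f"pics/{n}0.png",p[:,:,::-1]);np.savez(f"{n}0.npz",p=p,d=d)
    c=ctrl.camera_info(n);print(n,c)
E
```

```text
{'t': np.float64(0.0), 'qpos': array([-1.349,  0.424,  1.631,  0.   ,  1.089, -0.019]), 'qvel': array([ 0.002, -0.002,  0.002, -0.001,  0.001, -0.   ]), 'joint_torque': array([-0.0000e+00, -5.4462e+01, -2.7367e+01,  6.4000e-02,  2.3000e-02,
       -0.0000e+00]), 'ee_pos': array([ 148.92 , -606.362,  182.813]), 'orientation': array([-3.117, -0.377,  0.   ]), 'ft_force': array([ 0.206, -0.223,  0.525]), 'moment': array([-0.001,  0.032, -0.037]), 'grasp_force': np.float64(0.0), 'width': np.float64(87.565)}
top {'intrinsics': array([[465.05949907,   0.        , 279.25609674],
       [  0.        , 465.05949907, 206.7277132 ],
       [  0.        ,   0.        ,   1.        ]]), 'R': array([[ 0.01701148, -0.99984944, -0.00342033],
       [-0.98955245, -0.01634627, -0.14324364],
       [ 0.14316617,  0.00582138, -0.98968154]]), 't': array([ -10.52934464,  647.61390671, 1066.95646018])}
side {'intrinsics': array([[414.46071896,   0.        , 290.66762551],
       [  0.        , 414.46071896, 214.34945336],
       [  0.        ,   0.        ,   1.        ]]), 'R': array([[ 0.96158684, -0.27414442,  0.01398523],
       [-0.20038518, -0.73586531, -0.64679829],
       [ 0.18760739,  0.61915029, -0.76253288]]), 't': array([-615.87553464,  170.17708789,  780.70686138])}
```

View pics/top0.png

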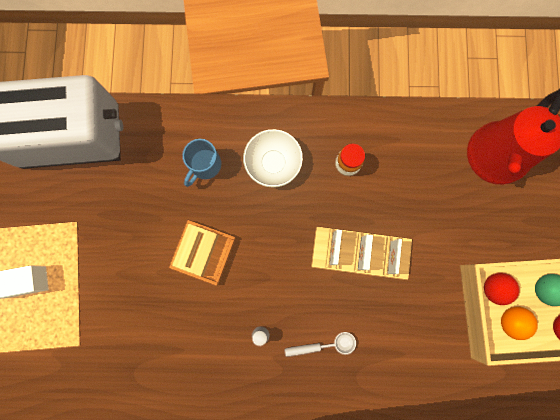

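View pics/side0.png

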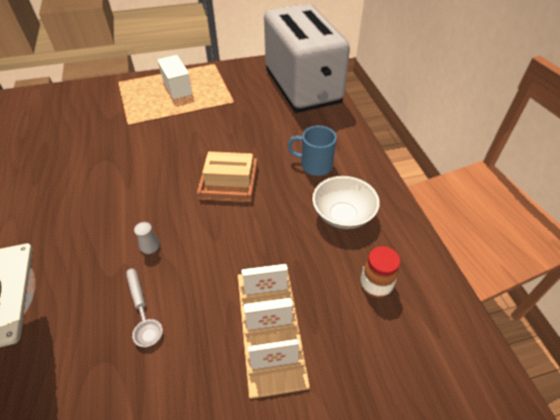

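The top view shows the stand around (362,253), with its coasters at u≈336, 366 and 396. The caddy is at (203,252), with a dark slot running from about (210,233) to (188,268), so it is rotated. Next I'll measure with depth.

```bash
cat > h.py <<'E'
from workcell import ctrl
import cv2,numpy as np
def cloud(n,d):
    c=ctrl.camera_info(n);K=c["intrinsics"];v,u=np.indices(d.shape)
    X=np.stack([(u-K[0,2])/K[0,0]*d,(v-K[1,2])/K[1,1]*d,d],-1)
    return (X-c["t"])@c["R"]
def rect(P):
    (c,s,a)=cv2.minAreaRect(P[:,:2].astype(np.float32));return np.round(c,1),np.round(s,1),round(a,1)
E
python3 - <<'E'
from h import *
z=np.load("top0.npz");p=z["p"];d=z["d"];W=cloud("top",d)
v,u=np.indices(d.shape)
H=W[...,2]
def reg(u0,u1,v0,v1,z0,z1):
    return (u>=u0)&(u<=u1)&(v>=v0)&(v<=v1)&(H>z0)&(H<z1)&(d>0)
m=reg(160,245,210,295,42,54);print("block",m.sum(),rect(W[m]),np.median(H[m]))
m=reg(160,245,210,295,18,34);print("rim",m.sum(),rect(W[m]))
m=reg(300,420,220,285,4,14);print("foot",m.sum(),rect(W[m]),np.median(H[m]))
m=reg(300,420,220,285,78,96)
n,l,st,ce=cv2.connectedComponentsWithStats(m.astype(np.uint8))
for i in range(1,n):
    if st[i,4]>15:
        P=W[l==i];print("coaster",st[i,4],rect(P),H[l==i].max())
for nme,r in dict(bowl=(240,306,125,190),mug=(180,225,135,190),jam=(330,370,140,180)).items():
    m=reg(*r,30,110);print(nme,rect(W[m]),H[m].max())
# slot: dark pixels within block
g=cv2.cvtColor(p,cv2.COLOR_RGB2GRAY)
m=reg(160,245,210,295,42,54);hull=cv2.convexHull(np.argwhere(m)[:,::-1].astype(np.int32))
mm=np.zeros(d.shape,np.uint8);cv2.fillConvexPoly(mm,hull,1);mm=cv2.erode(mm,np.ones((5,5)))
s=(mm>0)&((g<110)|(H<40))
c=ctrl.camera_info("top");K=c["intrinsics"];C=-c["R"].T@c["t"]
uv=np.argwhere(s)[:,::-1];r=np.c_[(uv-K[:2,2])/K[0,0],np.ones(len(uv))]@c["R"]
P=C+r*((48-C[2])/r[:,2])[:,None];print("slot",len(uv),rect(P),P.mean(0))
a=cv2.resize(p[215:290,165:425][:,:,::-1],None,fx=3,fy=3,interpolation=cv2.INTER_CUBIC);cv2.imwrite("pics/crop.png",a)
E
```

```text
block 1174 (array([543.1, 199.5]), array([ 73.5, 106.6]), 70.5) 47.01906730337668
rim 703 (array([538.2, 185.2]), array([125. , 124.1]), 70.9)
foot 2387 (array([ 545.1, -198.8]), array([295.6, 154.9]), 89.7) 7.597014502053208
coaster 199 (array([ 552.7, -133.3]), array([12.4, 79.7]), 83.7) 93.12808458106944
coaster 251 (array([ 542.3, -202.6]), array([15.9, 79.6]), 83.0) 92.7895184617806
coaster 150 (array([ 533.5, -272.1]), array([ 9.3, 78.2]), 83.2) 93.63668065144424
bowl (array([768.6,  18.4]), array([141.3, 141.4]), 22.9) 56.19978279467872
mug (array([747.5, 189.2]), array([ 79. , 105.8]), 89.0) 95.15737748487413
jam (array([ 764.4, -167.6]), array([59.5, 59.2]), 10.4) 94.92333966572352
slot 194 (array([542.7, 198.8]), array([12.6, 86.7]), 70.8) [542.64622844 198.71428994  48.        ]
```

View pics/crop.png

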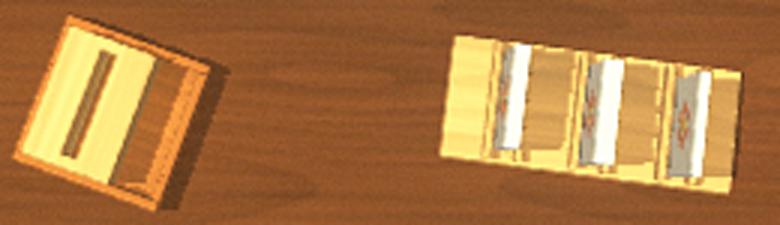

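The crop confirms it: the slot is visible at (88,105), and the left coaster's edge looks about 12 mm wide. The measured sizes match those given (coasters 80 mm wide and 70 mm apart, slot 87 x 12.6 mm). The coaster at (553,-133) is the likely 12 mm one, so I'll pinch it first.

```bash
cat >> h.py <<'E'
from scipy.spatial.transform import Rotation as R
def go(tgt,yaw):
    o=ctrl.get_obs();r=R.from_rotvec(o["orientation"]);x=np.array([np.cos(yaw),np.sin(yaw),0]);z=np.array([0,0,-1.])
    g=R.from_matrix(np.c_[x,np.cross(z,x),z])
    print("t",round(o["t"],2),"pos",o["ee_pos"].round(1),"w",o["width"].round(1),"F",o["ft_force"].round(1),"yaw",np.degrees(np.arctan2(*r.as_matrix()[1::-1,0])).round(2))
    print("turn",((r.inv()*g).as_rotvec()/1.5).round(4),"shift",(r.inv().apply(np.array(tgt)-o["ee_pos"])/200).round(4))
E
python3 -c "
from h import *
go([552.7,-133.3,150],np.radians(-6.8))"
```

```text
Traceback (most recent call last):
  File "h.py", line 13, in go
    print("t",round(o["t"],2),"pos",o["ee_pos"].round(1),"w",o["width"].round(1),"F",o["ft_force"].round(1),"yaw",np.degrees(np.arctan2(*r.as_matrix()[1::-1,0])).round(2))
                                                             ^^^^^^^^^^^^^^^^
AttributeError: 'float' object has no attribute 'round'
```

Emit:
servo_tool --pt "0 0 0.06 0.25 -0.17 0 40" --pt "0 0 0.12 0.5 -0.34 0 40" --pt "0 0 0.18 0.75 -0.52 0 40" --pt "0 0 0.24 0.9 -0.65 0 40" --pt "0 0 0.24 0.9 -0.65 0 40"

```text
t: 0.72
ee_pos: [293.9, -435.6, 183.4]
orientation: [-3.135, 0.182, 0.001]
ft_force: [-0.9, -0.0, -0.2]
width: 41.7
grasp_force: 0.0
```

```bash
python3 -c "
from h import *
go([552.7,-133.3,150],np.radians(-6.8))"
```

```text
Traceback (most recent call last):
  File "h.py", line 13, in go
    print("t",round(o["t"],2),"pos",o["ee_pos"].round(1),"w",o["width"].round(1),"F",o["ft_force"].round(1),"yaw",np.degrees(np.arctan2(*r.as_matrix()[1::-1,0])).round(2))
                                                             ^^^^^^^^^^^^^^^^
AttributeError: 'float' object has no attribute 'round'
```

```bash
sed -i 's/o\["width"\].round(1)/round(float(o["width"]),1)/' h.py; python3 -c "
from h import *
go([552.7,-133.3,150],np.radians(-6.8))"
```

```text
t 0.72 pos [ 293.9 -435.6  183.4] w 41.7 F [-0.9 -0.  -0.2] yaw -6.65
turn [-0.0006  0.0004  0.0018] shift [ 1.1104 -1.6508  0.1679]
```

Emit:
servo_tool --pt "0 0 0 0.15 -0.22 0 40" --pt "0 0 0 0.3 -0.45 0 40" --pt "0 0 0 0.45 -0.67 0 40" --pt "0 0 0 0.56 -0.83 0 40" --pt "0 0 0 0.56 -0.83 0 40"

```text
t: 1.35
ee_pos: [424.8, -285.7, 183.4]
orientation: [3.136, -0.182, -0.0]
ft_force: [0.4, 0.1, -0.3]
width: 39.8
grasp_force: 0.0
```

Emit:
servo_tool --pt "0 0 0 0.15 -0.22 0.05 40" --pt "0 0 0 0.3 -0.45 0.1 40" --pt "0 0 0 0.45 -0.67 0.15 40" --pt "0 0 0 0.55 -0.82 0.17 40" --pt "0 0 0 0.55 -0.82 0.17 40" --pt "0 0 0 0.55 -0.82 0.17 40"

```text
t: 2.1
ee_pos: [551.8, -138.1, 149.3]
orientation: [3.136, -0.188, -0.001]
ft_force: [-0.3, -0.5, 0.6]
width: 39.7
grasp_force: 0.0
```

```bash
python3 -c "
from h import *
go([552.7,-133.3,52],np.radians(-6.8))
p,d=ctrl.get_image('top');cv2.imwrite('pics/t2.png',cv2.resize(p[180:320,150:450,::-1],None,fx=2.6,fy=2.6))
p,d=ctrl.get_image('side');cv2.imwrite('pics/s2.png',cv2.resize(p[220:400,190:420,::-1],None,fx=3,fy=3))"
```

```text
t 2.1 pos [ 551.8 -138.1  149.3] w 39.7 F [-0.3 -0.5  0.6] yaw -6.86
turn [ 0.0003  0.0005 -0.0007] shift [ 0.0022 -0.0244  0.4867]
```

View pics/s2.png

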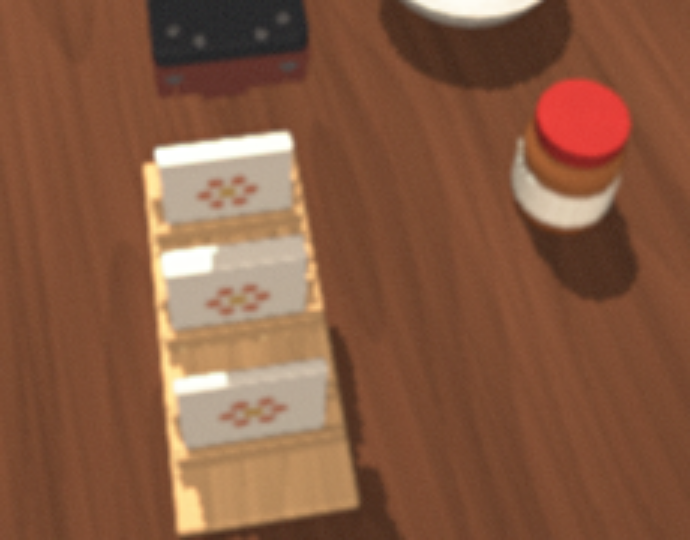

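The side crop shows the fingertips at (225,85), above the far coaster (225,180). All three coasters stand nearly upright. Descending and pinching.

Emit:
servo_tool --pt "0 0 0 0 -0.024 0 40" --pt "0 0 0 0 -0.024 0.15 40" --pt "0 0 0 0 -0.024 0.3 40" --pt "0 0 0 0 -0.024 0.42 40" --pt "0 0 0 0 -0.024 0.485 40" --pt "0 0 0 0 -0.024 0.485 40"

```text
t: 2.95
ee_pos: [552.6, -131.8, 52.1]
orientation: [-3.136, 0.188, 0.002]
ft_force: [0.6, 0.5, 0.1]
width: 39.8
grasp_force: 0.0
```

Emit:
servo_tool --pt "0 0 0 0 0 0 20" --pt "0 0 0 0 0 0 10" --pt "0 0 0 0 0 0 4" --pt "0 0 0 0 0 0 0" --pt "0 0 0 0 0 0 0" --pt "0 0 0 0 0 0 0" --pt "0 0 0 0 0 0 0"

```text
t: 3.82
ee_pos: [553.1, -131.7, 52.5]
orientation: [-3.136, 0.187, 0.0]
ft_force: [0.5, -0.0, 0.3]
width: 0.2
grasp_force: 0.0
```

```bash
python3 -c "
from h import *
go([552.7,-133.3,52],np.radians(-6.8))
o=ctrl.get_obs();print(o['width'],o['grasp_force'])"
```

```text
t 3.83 pos [ 553.1 -131.7   52.5] w 0.2 F [ 0.5 -0.   0.3] yaw -6.83
turn [-0.      0.0001 -0.0003] shift [-0.001   0.008   0.0027]
0.1966717411734735 0.0
```

```bash
python3 -c "
from h import *
a,d=ctrl.get_image('top');b,d2=ctrl.get_image('side');np.savez('n.npz',a=a,d=d,b=b,d2=d2)
A=cv2.resize(a[190:310,280:440,::-1],(400,300));B=cv2.resize(b[230:400,190:417,::-1],(400,300))
cv2.imwrite('pics/ab.png',np.hstack([A,B]))"
```

```text
(no output)
```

View pics/ab.png

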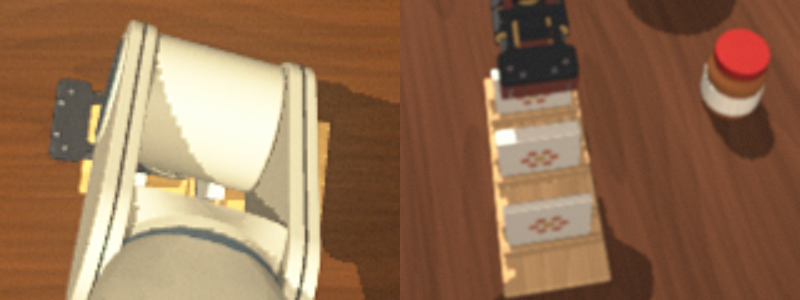

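The side view shows only a gripper housing, about 75 mm wide, in front of coaster 1, so the fingers are hidden. I'll use depth to see what is where.

```bash
python3 - <<'E'
from h import *
z=np.load("n.npz");W=cloud("side",z["d2"]);s0=np.load("side0.npz");W0=cloud("side",s0["d"])
for v in range(236,300,4): print(v,[tuple(W[v,u].round().astype(int)) for u in (255,265,275)],tuple(W0[v,265].round().astype(int)))
T=cloud("top",z["d"]);H=T[...,2]
for v in (255,258,261,264): print(v,[tuple(T[v,u].round().astype(int)) for u in range(330,372,3)])
o=ctrl.get_obs();print(o["qpos"].round(3),o["joint_torque"].round(2))
E
```

```text
236 [(np.int64(539), np.int64(-149), np.int64(216)), (np.int64(553), np.int64(-153), np.int64(216)), (np.int64(568), np.int64(-158), np.int64(216))] (np.int64(585), np.int64(9), np.int64(-1))
240 [(np.int64(538), np.int64(-152), np.int64(209)), (np.int64(554), np.int64(-148), np.int64(199)), (np.int64(566), np.int64(-164), np.int64(215))] (np.int64(582), np.int64(-4), np.int64(2))
244 [(np.int64(537), np.int64(-157), np.int64(206)), (np.int64(553), np.int64(-154), np.int64(196)), (np.int64(565), np.int64(-166), np.int64(208))] (np.int64(580), np.int64(-13), np.int64(1))
248 [(np.int64(535), np.int64(-164), np.int64(205)), (np.int64(552), np.int64(-156), np.int64(189)), (np.int64(567), np.int64(-159), np.int64(187))] (np.int64(577), np.int64(-24), np.int64(3))
252 [(np.int64(534), np.int64(-170), np.int64(204)), (np.int64(551), np.int64(-157), np.int64(179)), (np.int64(595), np.int64(-40), np.int64(3))] (np.int64(575), np.int64(-34), np.int64(2))
256 [(np.int64(531), np.int64(-185), np.int64(216)), (np.int64(545), np.int64(-189), np.int64(216)), (np.int64(559), np.int64(-192), np.int6
[... 4071 characters left out ...]
p.int64(-75), np.int64(524)), (np.int64(503), np.int64(-80), np.int64(520)), (np.int64(515), np.int64(-148), np.int64(5)), (np.int64(515), np.int64(-155), np.int64(7)), (np.int64(515), np.int64(-162), np.int64(9)), (np.int64(515), np.int64(-170), np.int64(5)), (np.int64(515), np.int64(-176), np.int64(9)), (np.int64(515), np.int64(-184), np.int64(8)), (np.int64(515), np.int64(-188), np.int64(25)), (np.int64(515), np.int64(-192), np.int64(43)), (np.int64(514), np.int64(-192), np.int64(86)), (np.int64(514), np.int64(-199), np.int64(86)), (np.int64(507), np.int64(-147), np.int64(400))]
[-0.255  0.524  1.836  0.     0.782  1.435] [ 0.000e+00 -5.301e+01 -2.004e+01  2.000e-02 -7.000e-02  0.000e+00]
```

Coaster 1 is unmoved at (552,-135). The visible gripper housing sits around z = 173–215, and the shut fingers felt nothing, so they may have closed above the coaster. I'll open, go 20 mm lower (still above the ribs at 18 mm) and pinch again.

Emit:
servo_tool --pt "0 0 0 0 0 0 40" --pt "0 0 0 0 0 0 40" --pt "0 0 0 0 0 0 40" --pt "0 0 0 0 0 0 40" --pt "0 0 0 0 0.008 0.05 40" --pt "0 0 0 0 0.008 0.1 40" --pt "0 0 0 0 0.008 0.1 40"

```text
t: 4.8
ee_pos: [551.9, -133.1, 31.2]
orientation: [-3.136, 0.187, 0.004]
ft_force: [0.3, 1.3, -0.2]
width: 39.7
grasp_force: 0.0
```

Emit:
servo_tool --pt "0 0 0 0 0 0 20" --pt "0 0 0 0 0 0 10" --pt "0 0 0 0 0 0 4" --pt "0 0 0 0 0 0 4" --pt "0 0 0 0 0 0 4"

```text
t: 5.42
ee_pos: [553.1, -133.4, 32.8]
orientation: [3.136, -0.187, 0.001]
ft_force: [-0.2, -0.7, 2.0]
width: 12.0
grasp_force: 29.9
```

```bash
python3 - <<'E'
from h import *
go([552.7,-133.3,32],np.radians(-6.8))
a,d=ctrl.get_image('top');b,d2=ctrl.get_image('side');W=cloud("side",d2);o=ctrl.get_obs();print(o['width'],o['grasp_force'],o['moment'])
for v in range(272,300,4): print(v,*[W[v,u].round().astype(int).tolist() for u in (250,255,265,275)])
# fingers: all side points near tcp axis
m=(d2>0)&(abs(W[...,0]-552)<45)&(abs(W[...,1]+132)<60)&(W[...,2]>60);P=W[m]
print(len(P));
for z in range(60,230,15):
    q=P[(P[:,2]>=z)&(P[:,2]<z+15)]
    if len(q): print(z,len(q),q.min(0).round(),q.max(0).round())
E
```

```text
t 5.42 pos [ 553.1 -133.4   32.8] w 12.0 F [-0.2 -0.7  2. ] yaw -6.83
turn [ 0.     -0.0003 -0.0003] shift [-0.0021 -0.0001  0.0041]
11.709604168009076 29.94549572467804 [ 0.03008282 -0.0108254   0.0020393 ]
272 [519, -198, 197] [527, -199, 195] [541, -202, 195] [555, -208, 197]
276 [518, -204, 196] [525, -206, 196] [539, -209, 195] [553, -214, 197]
280 [517, -210, 196] [524, -212, 196] [537, -216, 197] [552, -219, 195]
284 [480, -527, 714] [522, -217, 193] [480, -527, 714] [551, -222, 189]
288 [515, -215, 182] [522, -215, 179] [538, -211, 165] [553, -213, 161]
292 [515, -208, 159] [522, -210, 158] [480, -527, 714] [568, -145, 27]
296 [521, -140, 26] [530, -142, 26] [549, -145, 21] [567, -147, 16]
11182
60 15 [ 513. -134.   61.] [ 519. -132.   74.]
75 52 [ 507. -192.   76.] [ 535. -122.   90.]
90 9 [ 507. -191.   90.] [ 519. -128.   91.]
150 91 [ 517. -169.  155.] [ 587. -120.  165.]
165 595 [ 517. -176.  165.] [589. -99. 180.]
180 164 [ 515. -192.  180.] [ 573. -125.  195.]
195 508 [ 518. -192.  195.] [ 575. -124.  210.]
210 63 [ 532. -153.  210.] [ 575. -141.  223.]
225 3 [ 520. -151.  234.] [ 582. -142.  235.]
```

The pinch reads 12.0 mm (11.7 on the next reading) at 30 N, and the image widths of 12.4, 15.9 and 9.3 mm agree, so this is the 12 mm coaster. The fingertips really sit 36 mm or more above the reported TCP, and the grip is near the coaster's top. I'll re-grip 17 mm lower.

Emit:
servo_tool --pt "0 0 0 0 0 0 40" --pt "0 0 0 0 0 0 40" --pt "0 0 0 0 0 0 40" --pt "0 0 0 0 0 0.04 40" --pt "0 0 0 0 0 0.085 40" --pt "0 0 0 0 0 0.085 40"

```text
t: 6.28
ee_pos: [552.0, -133.1, 14.4]
orientation: [-3.136, 0.187, 0.003]
ft_force: [-0.4, -1.3, 0.0]
width: 40.1
grasp_force: 0.0
```

Emit:
servo_tool --pt "0 0 0 0 0 0 20" --pt "0 0 0 0 0 0 10" --pt "0 0 0 0 0 0 4" --pt "0 0 0 0 0 0 4" --pt "0 0 0 0 0 0 4"

```text
t: 6.9
ee_pos: [553.1, -133.4, 15.8]
orientation: [3.136, -0.187, 0.001]
ft_force: [-0.5, -0.6, 1.0]
width: 11.8
grasp_force: 30.0
```

Emit:
servo_tool --pt "0 0 0 0 0 -0.02 4" --pt "0 0 0 0 0 -0.1 4" --pt "0 0 0 0 0 -0.25 4" --pt "0 0 0 0 0 -0.4 4" --pt "0 0 0 0 0 -0.5 4" --pt "0 0 0 0 0 -0.5 4" --pt "0 0 0 0 0 -0.5 4"

```text
t: 7.78
ee_pos: [552.4, -133.2, 115.3]
orientation: [-3.136, 0.187, 0.001]
ft_force: [-0.0, 0.8, -1.9]
width: 12.0
grasp_force: 30.0
```

```bash
python3 - <<'E'
from h import *
go([542.7,198.8,115],np.radians(-19.2))
b,d2=ctrl.get_image('side');W=cloud("side",d2)
m=(d2>0)&(abs(W[...,0]-552)<60)&(abs(W[...,1]+133)<12)&(W[...,2]>40)&(W[...,2]<190);P=W[m]
for z in range(40,190,10):
    q=P[(P[:,2]>=z)&(P[:,2]<z+10)]
    if len(q): print(z,len(q),q.min(0).round(),q.max(0).round(),np.median(q[:,1]))
cv2.imwrite('pics/s4.png',cv2.resize(b[190:370,190:430,::-1],None,fx=3,fy=3))
E
```

```text
t 7.78 pos [ 552.4 -133.2  115.3] w 12.0 F [-0.   0.8 -1.9] yaw -6.83
turn [-0.      0.0003  0.1439] shift [-0.2458 -1.6426  0.0018]
100 7 [ 513. -141.  108.] [ 581. -132.  110.] -137.6854784911334
110 140 [ 513. -143.  110.] [ 590. -132.  120.] -137.77159753174598
120 80 [ 512. -142.  120.] [ 590. -131.  129.] -137.19755419729375
130 15 [ 513. -135.  130.] [ 528. -132.  139.] -132.98056352323582
140 15 [ 512. -134.  141.] [ 517. -131.  150.] -133.27990746075548
150 12 [ 513. -135.  151.] [ 518. -132.  159.] -133.35878676660417
160 15 [ 512. -135.  160.] [ 518. -133.  169.] -133.1488563225704
170 15 [ 512. -134.  171.] [ 518. -132.  179.] -132.68211926123362
180 35 [ 512. -135.  180.] [ 519. -123.  190.] -131.24969531861927
```

View pics/s4.png

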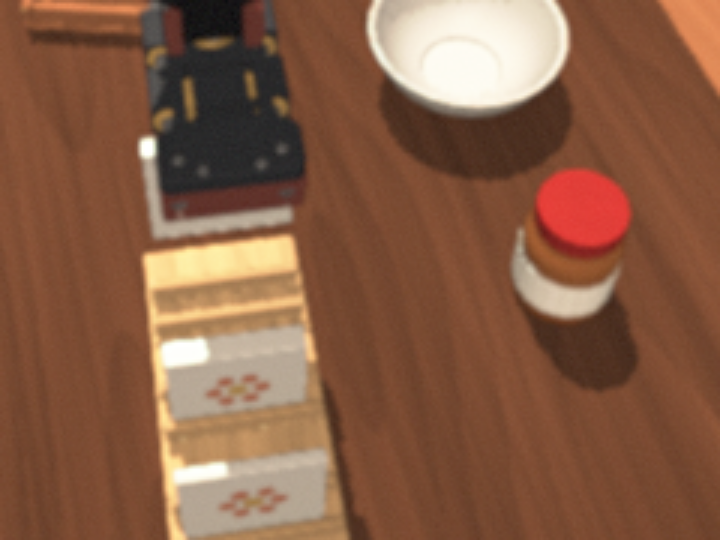

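The coaster is lifted, with its lower edge at z ≈ 108. The other two still stand in the stand at (235,385) and (250,505). Carrying it to the caddy.

Emit:
servo_tool --pt "0 0 0.02 -0.02 -0.13 0 4" --pt "0 0 0.06 -0.05 -0.33 0 4" --pt "0 0 0.1 -0.08 -0.55 0 4" --pt "0 0 0.13 -0.11 -0.74 0 4" --pt "0 0 0.144 -0.12 -0.82 0 4" --pt "0 0 0.144 -0.12 -0.82 0 4"

```text
t: 8.57
ee_pos: [547.8, 33.3, 114.6]
orientation: [3.098, -0.521, -0.003]
ft_force: [0.1, -0.7, -2.7]
width: 11.8
grasp_force: 30.0
```

```bash
python3 -c "
from h import *
go([542.7,198.8,85],np.radians(-19.2))"
```

```text
t 8.57 pos [547.8  33.3 114.6] w 11.8 F [ 0.1 -0.7 -2.7] yaw -19.08
turn [0.0005 0.0012 0.0014] shift [-0.2944 -0.7738  0.1479]
```

Emit:
servo_tool --pt "0 0 0 -0.05 -0.14 0 4" --pt "0 0 0 -0.12 -0.32 0 4" --pt "0 0 0 -0.2 -0.52 0 4" --pt "0 0 0 -0.26 -0.69 0.05 4" --pt "0 0 0.0013 -0.294 -0.774 0.1 4" --pt "0 0 0.0013 -0.294 -0.774 0.15 4" --pt "0 0 0.0013 -0.294 -0.774 0.15 4"

```text
t: 9.45
ee_pos: [543.1, 196.3, 84.2]
orientation: [3.095, -0.528, -0.004]
ft_force: [0.1, 0.4, -1.9]
width: 11.8
grasp_force: 30.0
```

```bash
python3 - <<'E'
from h import *
go([542.7,198.8,58],np.radians(-19.2))
b,d2=ctrl.get_image('side');W=cloud("side",d2);np.savez('s5.npz',b=b,d2=d2)
cv2.imwrite('pics/s5.png',cv2.resize(b[100:240,160:320,::-1],None,fx=4,fy=4))
E
```

```text
t 9.45 pos [543.1 196.3  84.2] w 11.8 F [ 0.1  0.4 -1.9] yaw -19.35
turn [ 0.0014  0.0014 -0.0018] shift [-0.0056 -0.0116  0.1312]
```

View pics/s5.png

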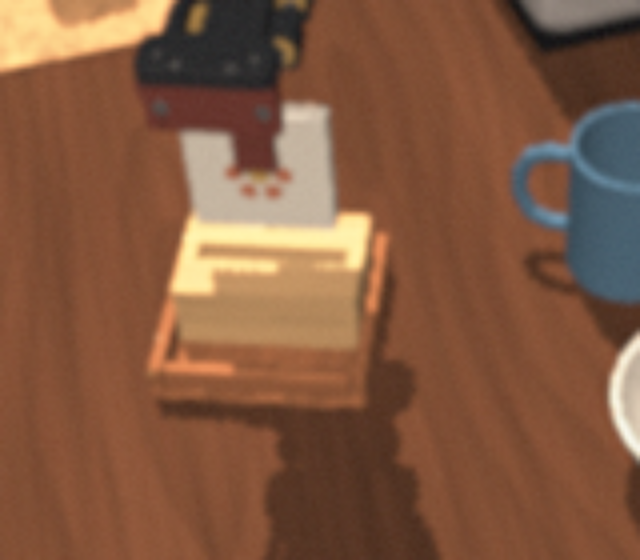

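The coaster hangs upright above the block, with its lower edge at crop y ≈ 222, parallel to the slot at y ≈ 254. I'll cross-check the coaster against the slot in this same camera.

```bash
python3 - <<'E'
from h import *
c=ctrl.camera_info("side");K=c["intrinsics"];C=-c["R"].T@c["t"]
def at(cu,cv_,z):
    r=np.array([(160+cu/4-K[0,2])/K[0,0],(100+cv_/4-K[1,2])/K[1,1],1])@c["R"];return (C+r*(z-C[2])/r[2]).round(1)
a=np.radians(-19.2);y=np.array([-np.sin(a),np.cos(a)]);x=np.array([np.cos(a),np.sin(a)])
for n,q in dict(slotLtop=(200,244,48),slotRtop=(345,250,48),slotLbot=(198,262,48),slotRbot=(345,266,48),coL=(195,218,76.4),coR=(335,226,76.4)).items():
    P=at(*q);print(n,P,"along",round(x@(P[:2]-[543.1,196.3]),1),"across",round(y@(P[:2]-[543.1,196.3]),1))
z=np.load('s5.npz');W=cloud("side",z["d2"]);
m=(W[...,2]>42)&(W[...,2]<52)&(abs(W[...,0]-543)<70)&(abs(W[...,1]-195)<60);L=(W[m][:,:2]-[543.1,196.3]);print("block along",np.percentile(L@x,[1,99]),"across",np.percentile(L@y,[1,99]),np.median(W[m][:,2]))
m=(W[...,2]>78)&(W[...,2]<110)&(abs(W[...,0]-543)<60)&(abs(W[...,1]-195)<20);L=(W[m][:,:2]-[543.1,196.3]);print("coaster along",np.percentile(L@x,[1,99]),"across",np.percentile(L@y,[5,50,95]))
for lo in(78,90,100,110,125,140):
    m=(W[...,2]>lo)&(W[...,2]<lo+10)&(abs(W[...,0]-543)<60)&(abs(W[...,1]-195)<20);L=(W[m][:,:2]-[543.1,196.3])
    k=L@x<-25;k2=L@x>25;print(lo,np.median(L[k]@y) if k.any() else 0,np.median(L[k2]@y) if k2.any() else 0)
E
```

```text
slotLtop [505.5 222.2  48. ] along -44.0 across 12.1
slotRtop [586.7 195.   48. ] along 41.6 across 13.1
slotLbot [502.  207.2  48. ] along -42.4 across -3.2
slotRbot [583.9 181.6  48. ] along 43.4 across -0.5
coL [505.  212.8  76.4] along -41.4 across 3.1
coR [580.8 185.4  76.4] along 39.2 across 2.1
block along [-53.34612141  51.47875841] across [-30.86301418  39.47964643] 49.22483454497619
coaster along [-38.8487596   39.75583144] across [-6.08354124 -4.13955048 -2.15066889]
78 -3.8379031902219403 -4.190807961459921
90 -4.096112743978791 -4.045378965878833
100 -4.30980666283657 -4.0313695705729895
110 -3.758905524188387 -3.8949025507836668
125 -3.8603602551685348 -4.173544905324435
140 -4.371694027171217 -4.54313438495902
```

Both cameras agree that the slot lies about 2.3 mm further along +y (tool −y). I'll correct that and go down to just above the block.

Emit:
servo_tool --pt "0 0 0 -0.003 -0.012 0 4" --pt "0.001 0.001 -0.001 -0.003 -0.012 0.06 4" --pt "0.001 0.001 -0.001 -0.003 -0.012 0.11 4" --pt "0.001 0.001 -0.001 -0.003 -0.012 0.13 4" --pt "0.001 0.001 -0.001 -0.003 -0.012 0.13 4" --pt "0.001 0.001 -0.001 -0.003 -0.012 0.13 4"

```text
t: 10.25
ee_pos: [544.4, 200.4, 59.7]
orientation: [-3.096, 0.524, -0.003]
ft_force: [-0.4, -0.2, -2.0]
width: 11.7
grasp_force: 30.0
```

Emit:
servo_tool --pt "0 0 0 0 0 0.005 4" --pt "0 0 0 0 0 0.01 4" --pt "0 0 0 0 0 0.013 4" --pt "0 0 0 0 0 0.016 4" --pt "0 0 0 0 0 0.016 4" --pt "0 0 0 0 0 0.016 4"

```text
t: 11.0
ee_pos: [544.2, 200.4, 56.4]
orientation: [-3.096, 0.525, -0.003]
ft_force: [0.1, 0.2, -1.8]
width: 11.9
grasp_force: 30.0
```

```bash
python3 -c "
from h import *
go([542.7,198.8,50],np.radians(-19.2));o=ctrl.get_obs();print(o['moment'])"
```

```text
t 11.0 pos [544.2 200.4  56.4] w 11.9 F [ 0.1  0.2 -1.8] yaw -19.23
turn [-0.001  -0.001  -0.0004] shift [-0.0047  0.0099  0.032 ]
[ 0.06111809  0.03324726 -0.02948608]
```

Emit:
servo_tool --pt "0 0 0 -0.003 0.009 0 4" --pt "0 0 0 -0.003 0.009 0 4" --pt "0 0 0 -0.003 0.009 0 4" --pt "0 0 0 -0.003 0.009 0.005 4" --pt "0 0 0 -0.003 0.009 0.01 4" --pt "0 0 0 -0.003 0.009 0.012 4" --pt "0 0 0 -0.003 0.009 0.012 4"

```text
t: 11.88
ee_pos: [543.4, 198.9, 55.6]
orientation: [-3.096, 0.524, -0.004]
ft_force: [-4.6, -1.0, 14.8]
width: 11.7
grasp_force: 30.0
```

```bash
python3 -c "
from h import *
go([542.7,198.8,50],np.radians(-19.2));o=ctrl.get_obs();print(o['moment'])"
```

```text
t 11.88 pos [543.4 198.9  55.6] w 11.7 F [-4.6 -1.  14.8] yaw -19.23
turn [-0.0012 -0.0013 -0.0003] shift [-0.0029  0.0018  0.0281]
[-0.41045537  1.066622    0.01183667]
```

The coaster touched the block top (its edge at about 48 mm, 15 N), so it is slightly off the slot. I'll ease the load and slide in small steps across the slot.

Emit:
servo_tool --pt "0 0 0 0 0 -0.004 4" --pt "0 0 0 0 -0.002 -0.004 4" --pt "0 0 0 0 -0.004 -0.004 4" --pt "0 0 0 0 -0.004 -0.004 4"

```text
t: 12.38
ee_pos: [543.3, 199.0, 55.7]
orientation: [-3.097, 0.524, -0.003]
ft_force: [-2.6, -3.5, 11.0]
width: 11.7
grasp_force: 30.0
```

Emit:
servo_tool --pt "0 0 0 0 -0.002 0 4" --pt "0 0 0 0 -0.004 0 4" --pt "0 0 0 0 -0.004 0 4"

```text
t: 12.75
ee_pos: [543.3, 199.1, 55.6]
orientation: [3.097, -0.524, 0.002]
ft_force: [-4.1, -6.7, 11.2]
width: 11.8
grasp_force: 30.0
```

```bash
python3 -c "
from h import *
go([542.7,198.8,50],np.radians(-19.2));o=ctrl.get_obs();print(o['moment'])"
```

```text
t 12.75 pos [543.3 199.1  55.6] w 11.8 F [-4.1 -6.7 11.2] yaw -19.2
turn [ 0.0004 -0.0009  0.    ] shift [-0.0024  0.0026  0.0282]
[-1.57851433  0.78387174 -0.08727408]
```

Emit:
servo_tool --pt "0 0 0 0 0 -0.003 4" --pt "0 0 0 0 0 -0.003 4"

```text
t: 13.0
ee_pos: [543.7, 200.1, 55.6]
orientation: [-3.097, 0.524, -0.003]
ft_force: [-0.8, -2.8, 4.9]
width: 12.0
grasp_force: 30.0
```

Emit:
servo_tool --pt "0 0 0 0 0 -0.001 4" --pt "0 0 0 0 -0.002 -0.001 4" --pt "0 0 0 0 -0.002 -0.001 4"

```text
t: 13.38
ee_pos: [543.6, 201.1, 55.1]
orientation: [-3.096, 0.525, -0.002]
ft_force: [0.6, -0.0, -2.5]
width: 12.1
grasp_force: 30.0
```

Emit:
servo_tool --pt "0 0 0 0 0 0 4" --pt "0 0 0 0 -0.002 0 4" --pt "0 0 0 0 -0.002 0 4"

```text
t: 13.75
ee_pos: [543.9, 201.2, 55.5]
orientation: [-3.096, 0.525, -0.003]
ft_force: [-0.1, -1.1, -2.7]
width: 11.8
grasp_force: 30.0
```

The vertical load is gone, so the edge may be over the slot. I'll probe down.

Emit:
servo_tool --pt "0 0 0 0 0 0.004 4" --pt "0 0 0 0 0 0.008 4" --pt "0 0 0 0 0 0.008 4"

```text
t: 14.12
ee_pos: [543.8, 201.1, 53.9]
orientation: [-3.096, 0.525, -0.002]
ft_force: [0.1, -0.1, -2.2]
width: 12.0
grasp_force: 30.0
```

```bash
python3 -c "
from h import *
go([542.7,198.8,50],np.radians(-19.2));o=ctrl.get_obs();print(o['moment'])"
```

```text
t 14.12 pos [543.8 201.1  53.9] w 12.0 F [ 0.1 -0.1 -2.2] yaw -19.24
turn [-0.0009 -0.0009 -0.0004] shift [-0.0015  0.0125  0.0193]
[ 0.0184571  -0.00351928 -0.00018148]
```

It is in the slot with no side force. Lowering gently.

Emit:
servo_tool --pt "0 0 0 0 0 0.01 4" --pt "0 0 0 0 0 0.02 4" --pt "0 0 0 0 0 0.03 4" --pt "0 0 0 0 0 0.04 4" --pt "0 0 0 0 0 0.05 4" --pt "0 0 0 0 0 0.05 4"

```text
t: 14.88
ee_pos: [543.7, 201.1, 43.8]
orientation: [-3.096, 0.525, -0.002]
ft_force: [0.3, 0.3, -2.6]
width: 12.1
grasp_force: 30.0
```

Emit:
servo_tool --pt "0 0 0 0 0 0.012 4" --pt "0 0 0 0 0 0.025 4" --pt "0 0 0 0 0 0.04 4" --pt "0 0 0 0 0 0.055 4" --pt "0 0 0 0 0 0.07 4" --pt "0 0 0 0 0 0.08 4" --pt "0 0 0 0 0 0.08 4"

```text
t: 15.75
ee_pos: [543.8, 201.1, 27.8]
orientation: [-3.096, 0.525, -0.002]
ft_force: [-0.0, 0.1, -2.0]
width: 11.9
grasp_force: 30.0
```

Emit:
servo_tool --pt "0 0 0 0 0 0.003 4" --pt "0 0 0 0 0 0.006 4" --pt "0 0 0 0 0 0.009 4" --pt "0 0 0 0 0 0.012 4" --pt "0 0 0 0 0 0.012 4"

```text
t: 16.38
ee_pos: [544.0, 201.1, 25.8]
orientation: [-3.096, 0.525, -0.003]
ft_force: [-0.3, -0.1, 1.5]
width: 11.8
grasp_force: 30.0
```

It made light contact at TCP 25.8, exactly the expected home height. Releasing and rising.

Emit:
servo_tool --pt "0 0 0 0 0 0 14" --pt "0 0 0 0 0 0 20" --pt "0 0 0 0 0 0 40" --pt "0 0 0 0 0 0 40" --pt "0 0 0 0 0 0 40"

```text
t: 17.0
ee_pos: [543.9, 201.1, 25.6]
orientation: [-3.096, 0.525, -0.003]
ft_force: [-0.1, 0.1, 0.4]
width: 39.7
grasp_force: 0.0
```

Emit:
servo_tool --pt "0 0 0 0 0 -0.05 40" --pt "0 0 0 0 0 -0.2 40" --pt "0 0 0 0 0 -0.4 40" --pt "0 0 0 0 0 -0.6 40" --pt "0 0 0 0 0 -0.7 40" --pt "0 0 0 0 0 -0.7 40"

```text
t: 17.75
ee_pos: [544.9, 201.5, 167.9]
orientation: [-3.094, 0.524, -0.009]
ft_force: [-1.2, -0.3, 0.1]
width: 39.9
grasp_force: 0.0
```

Emit:
servo_tool --pt "0 0 0 -0.2 0.2 0 40" --pt "0 0 0 -0.4 0.4 0 40" --pt "0 0 0 -0.5 0.5 0 40" --pt "0 0 0 -0.5 0.7 0 40" --pt "0 0 0 -0.5 0.7 0 40"

```text
t: 18.38
ee_pos: [401.1, 100.3, 164.3]
orientation: [-3.097, 0.528, 0.001]
ft_force: [-0.2, -0.2, -0.4]
width: 40.1
grasp_force: 0.0
```

```bash
python3 - <<'E'
from h import *
go([0,0,0],0)
b,d2=ctrl.get_image('side');W=cloud("side",d2)
m=(W[...,2]>60)&(W[...,2]<120)&(abs(W[...,0]-543)<50)&(abs(W[...,1]-200)<20)
H=W[m];print(len(H),np.percentile(H[:,2],[50,99]),H.mean(0))
cv2.imwrite('pics/s6.png',cv2.resize(b[90:400,150:430,::-1],None,fx=1.9,fy=1.9))
E
```

```text
t 18.38 pos [401.1 100.3 164.3] w 40.1 F [-0.2 -0.2 -0.4] yaw -19.34
turn [-1.000e-04  3.000e-04 -2.251e-01] shift [-1.7257  1.1374  0.8225]
585 [ 84.91820232 101.50212542] [543.69055087 197.98846509  83.9385922 ]
```

View pics/s6.png

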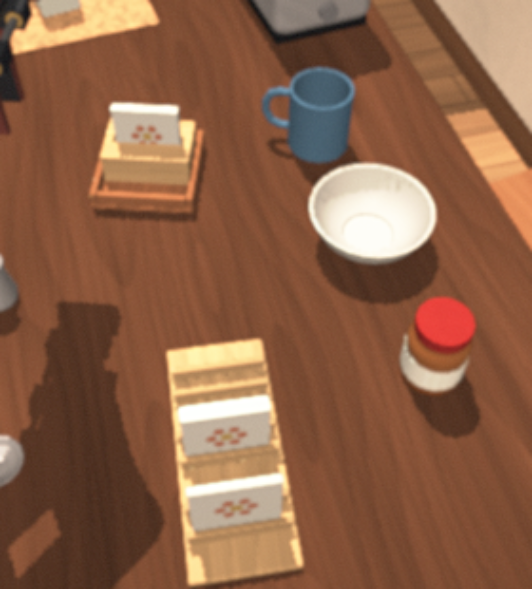

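The coaster stands upright in the slot at (145,130), with its top at about z = 98–101. The other two stand in the drying stand, and the bowl, mug and jar are untouched. Handing in.

```bash
python3 -c "
from workcell import ctrl
print(ctrl.close_job())"
```

```text
the job is handed in; nothing more can be done
None
```

The 12 mm coaster (pinched at 11.7–12.1 mm) stands released in the caddy slot, seated at the expected ledge height, with the other two left standing in the drying stand; the job is handed in, but no verdict came back.

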